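# Clear the spray can from behind the bench tablet, then set the tablet for the operator

## Task

A spray can stands behind the bench tablet and blocks it from leaning back: first lift the can away and set it down gently, upright, in the orange tray. Then turn the tablet on its foot until the yellow pointer of the turntable lines up with the yellow mark on the base, and lean the tablet back to 30 degrees from upright. Leave the solder spool, the tip cleaner and the iron stand where they are.

Things in the scene. Friction and masses are not known exactly. Their poses are not given: they have to be found in the camera images.
- can: Loose spray can, upright: white body with green and yellow bands, diameter 52 mm, 160 mm tall, topped by a red cap of diameter 40 mm that reaches 190 mm; about 0.2 to 0.45 kg. Origin at the centre of its underside, z up along the can. It starts 100 to 120 mm from the tablet's swivel axis, on the side of the tablet's back.
- tray: Fixed open orange tray, 130 x 130 mm outside, 25 mm tall, walls and floor 5 mm thick. Origin at the centre of its underside; its inner floor is 5 mm above the origin. It stands to the left or to the right of the tablet.
- stand: Fixed round grey foot of the tablet, diameter 136 mm, 14 mm thick. Origin at the centre of its underside, on the vertical swivel axis; its x axis points to the yellow mark on its top at the rim (towards the operator, away from the robot).
- swivel (a joint): Angle (rad) of the dark turntable (diameter 100 mm, top 24 mm above the bench) that carries the tablet on the foot; 0 when its yellow pointer (a line on the turntable, on the screen's side) meets the yellow mark on the foot; positive is counterclockwise from above. The screen faces along the pointer. Stiff: it stays where it is left (about 0.12 N m of friction).
- tilt (a joint): Lean (rad) of the tablet from upright, backwards (away from the side its screen faces); 0 upright, 0.524 is 30 degrees back, stop at 1.3. The tilt axis is level, crosses the swivel axis at right angles, 55 mm above the bench, and runs parallel to the screen. Stiff: it stays where it is left (about 0.5 N m of friction).
- tablet_top (a point): Middle of the tablet's top edge. The tablet is a black slab 190 mm wide, 14 mm thick and 175 mm tall, centred in its thickness on the tilt axis, 165 mm of it above that axis. Site axes: x out of the screen along its normal, y along the top edge, z up along the slab away from the tilt axis.
- spool: Loose solder spool, upright, green flanges of diameter 64 mm, 55 mm tall, beside the tablet. Bystander. Origin at the centre of its underside.
- cleaner: Loose black tip-cleaner pot with brass wool, diameter 72 mm, 64 mm tall, beside the tablet. Bystander. Origin at the centre of its underside.
- iron_stand: Loose black soldering-iron stand with yellow sponge, base 150 x 90 mm (x, y), a grey iron leaning out of it to +x, up to about 170 mm high and 150 mm from the origin. Bystander, on the other side of the tablet from the tray. Origin at the centre of its underside.
Things that resemble listed ones, but are neither listed nor needed, are in the scene too. Several things have the shape of the can; the one meant has the colours described above.

How it is judged:
By the outcome, as a careful person would: the job done as asked, in the order asked, and still so for the second after the job is handed in, with the robot touching nothing.
It also fails if it takes over 72 s, if anything falls off the work surface, if the arm or the gripper's body presses on something with over 40 N, if the wrist force passes 120 N, or if a joint passes its speed limit or range.

## Robot

A 7-joint arm with a two-finger parallel gripper is mounted at the origin on the work surface. World frame = base frame: x ahead of the robot, y to its left, z up, the work surface at z = 0. Lengths are in m, angles in rad, forces in N, time in s.
With the tool pointing down it reaches from about 0.4 to 0.85 m from the base axis. Payload 4.4 kg.
Tool frame: the origin (TCP) lies at the very end of the fingers, on their centre line; the grasp point (between the pads) lies 19 mm behind it (ctrl.hold_point_z is the z of the grasp point in the tool frame, in m); z points along the fingers, y is the line along which they close (so a half turn about z gives the same grasp; the last joint's range is limited). The gripper opens to 94 mm and grips with 3 to 60 N. Pads are 16 mm wide; open, the fingers measure 119 mm over their backs; the gripper's body (75 mm by 177 mm) begins 78 mm behind the grasp point.
Start: joints at [1.064, 0.628, 0.038, 1.517, -0.027, 0.996, -0.02], TCP at [0.277, -0.588, 0.205] pointing down, gripper open.
Joint ranges: [-3.06, 3.06], [-0.37, 2.12], [-1.25, 1.32], [0.18, 2.47], [-1.1, 4.24], [0.23, 1.98], [-2.94, 2.94]. Speed limits (rad/s): [2.57, 2.57, 3.14, 3.14, 3.14, 3.14, 3.14].

## Interface

Orientations are given as a unit quaternion [x, y, z, w].
In Python, from rig import telemetry, imaging, job, spotter, ctrl gives the robot as it stands.
- The arm moves only by the tool play_rows, never from a script. Its argument "series" is a list that holds one entry, the list of rows, each a list of 7 numbers: the shift along the world's x, y, z in m, then the turn, a rotation vector about the world's x, y, z in rad, then the opening, from 0 (shut) to 1 (fully open). In form: [[[tx, ty, tz, rx, ry, rz, claw], ...]]. A call has 1 to 8 rows; each row is the pose to reach, as a shift and turn from the pose commanded when the call began; what a row does not reach only later rows make up. A row lasts 1/8 s, in which the tool goes at most 62.5 mm and 10.7 degrees, less where a joint would pass 70% of its speed; a pose out of reach is approached as far as the arm can. A call with a gripper value outside its range is refused whole. The fingers move at their own pace and stop on an object; "force" is the grip in N (left out, the last holds). Time passes only in rows, so rows that repeat a pose let the fingers close. It gives the time, the measured TCP pose, the force, the opening and the grip force at its end, in the units of the state.
- telemetry.read_state(): the state, without advancing time (a new reading comes with each control period).
- imaging.get_image(name): name is "scene" or "side" or "wrist"; returns a dict with "frame" (400x640x3 uint8, red, green, blue), "depth" (400x640 float32, m along the optical axis (not along the pixel's ray), 0 where there is no reading), "fx", "fy", "cx", "cy" (pixels), "distortion" ([k1, k2, p1, p2, k3] as OpenCV has them; the pictures are not rectified), "R" (3x3) and "t" (3): a world point X has camera coordinates R X + t. Camera axes: x right, y down, z forward; pixel columns grow to the right and rows downward; lengths in m; the calibration is good to about 2 mm. A picture is of the moment at which its call begins.
- job.hand_in(): hands the job in; it is judged then, once.
Trained networks look in the newest picture that a camera, given by its name, has taken for a name from the list of things; names that differ only in an ending like _2 or _b are one class to them, and where a whole thing is asked for, a point or a joint stands for the part that bears it (a point fixed in the world has none). Each returns a list of dicts, best first, with "conf" (0 to 1); they miss things now and then, are a little off and sometimes report something else, mostly with a low value. They report only what shows in the picture. A call takes as long as a camera call. They do not tell look-alikes from the thing itself.
- spotter.trace(query, camera): "mask" (400x640 bool, what is visible of it) and "extent" ([left, top, right, bottom] in pixels, round what is visible of it).
The state is a dict: "clock": time; "joints": joint angles; "dq": joint speeds; "joint_torque": joint torques, N m; "eef_pos": TCP position; "orientation": TCP orientation; "contact_force": force on the tool from outside, world axes, zero at the start; "ft_torque": the same for the moment, N m; "opening": finger opening in m; "gripper_force": force on a finger pad.
Only numpy, scipy, OpenCV 4.12 (cv2) and the standard library are available. Lean on these libraries where they do the work, as an engineer would, in place of code of your own. Each camera call takes 0.05 s, during which the arm holds its last target. There are 200 camera calls.

## Working session

There is one attempt and no reset: what is moved stays moved. The work goes in short steps, Python scripts to look and compute and a tool call to move; the robot and the scene stay as the last step left them, time stands still between calls to the robot, and variables do not carry over. Pictures are saved under pics/ and viewed, at most 10 in all, crops included, and the job is handed in when it is done.

Besides the shell and the picture viewer there is one more tool, called after "Request:" as a command line: name --argument value ..., lists and objects as JSON in quotes. play_rows: Moves the arm, as the interface text tells. Its arguments: {"type":"object","properties":{"series":{"type":"array"},"force":{"type":"number"}},"required":["series"]}

```bash
ls; mkdir -p pics; cat > h.py <<'E'
import numpy as np, cv2
from rig import telemetry, imaging, job, spotter, ctrl
def cloud(im):
    d=im["depth"]; h,w=d.shape
    K=np.array([[im["fx"],0,im["cx"]],[0,im["fy"],im["cy"]],[0,0,1]])
    uv=np.stack(np.meshgrid(np.arange(w),np.arange(h)),-1).reshape(-1,1,2).astype(np.float64)
    n=cv2.undistortPoints(uv,K,np.array(im["distortion"])).reshape(h,w,2)
    P=np.dstack([n*d[...,None],d])
    W=(P-np.array(im["t"]))@np.array(im["R"])
    W[d==0]=np.nan
    return W
def save(im,name): cv2.imwrite("pics/"+name,cv2.cvtColor(im["frame"],cv2.COLOR_RGB2BGR))
E
python3 - <<'E'
from h import *
a=imaging.get_image("scene");b=imaging.get_image("side")
save(a,"s1.png");save(b,"d1.png")
np.savez("c.npz",a=cloud(a),b=cloud(b),fa=a["frame"],fb=b["frame"])
for im in(a,b): print(-np.array(im["R"]).T@np.array(im["t"]),np.array(im["R"])[2])
s=telemetry.read_state();print(s["eef_pos"],s["orientation"],s["clock"],s["contact_force"],s["opening"],ctrl.hold_point_z)
E
```

```text
pics
[ 1.13701964 -0.70374299  0.7911157 ] [-0.48267563  0.65261805 -0.58404958]
[0.01953569 0.27307357 0.9573109 ] [ 0.57853099 -0.24566433 -0.77778592]
[ 0.27711    -0.58734114  0.2046767 ] [ 9.75807097e-01  2.18631767e-01 -1.97158294e-04 -7.87822854e-04] 0.1 [ 0.16371052 -0.34999052 -0.39034798] 0.09414607021059984 -0.0188
```

View pics/s1.png

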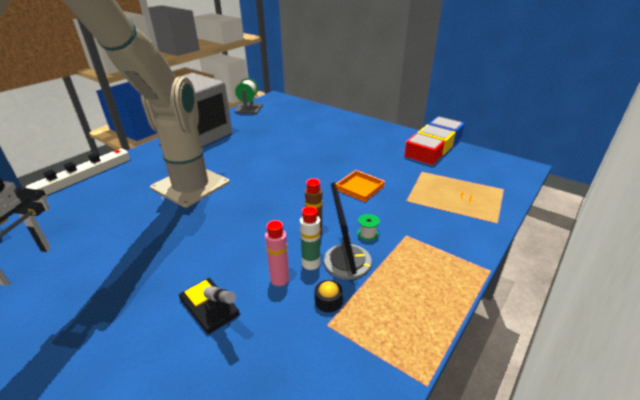

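View pics/d1.png

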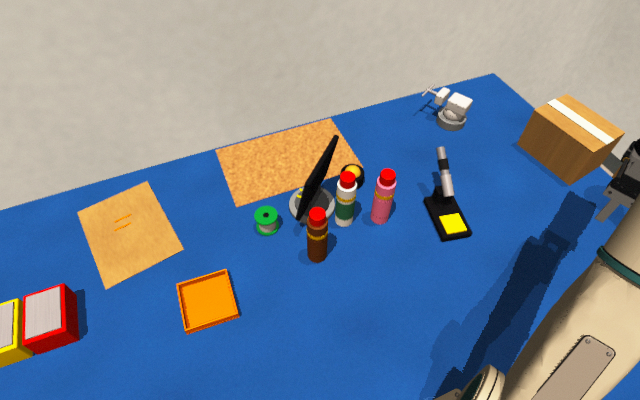

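The scene view shows the white/green can at (311,240), with a pink can at (277,255) and a brown one at (314,200). The tablet is at (345,225) on its foot at (348,260), and the tray is at (360,185). In the side view the can is at (346,200), the tray at (207,300), the tablet at (317,180), the spool at (266,220), the cleaner at (351,175) and the iron stand at (447,210).

```bash
python3 - <<'E'
from h import *
z=np.load("c.npz")
def reg(k,x0,y0,x1,y1,lo,hi,col=None):
    W=z[k][y0:y1,x0:x1].reshape(-1,3);f=z["f"+k][y0:y1,x0:x1].reshape(-1,3).astype(int)
    m=(W[:,2]>lo)&(W[:,2]<hi)
    if col: m&=col(f[:,0],f[:,1],f[:,2])
    return W[m]
def st(n,P): print(n,len(P),P.mean(0).round(4),P.min(0).round(3),P.max(0).round(3))
red=lambda r,g,b:(r>120)&(g<60)&(b<60)
def circ(P): # fit axis circle
    A=np.c_[P[:,:2],np.ones(len(P))];s=np.linalg.lstsq(A,(P[:,:2]**2).sum(1),rcond=None)[0];c=s[:2]/2
    return c.round(4),np.sqrt(s[2]+c@c).round(4)
boxes={"can":((300,205,322,272),(335,170,357,228)),"pink":((264,220,290,287),(370,168,397,225)),"brown":((303,178,324,215),(305,207,330,264))}
for n,(A,B) in boxes.items():
    for k,b in(("a",A),("b",B)):
        T=reg(k,*b,.183,.2,red);st(n+k+"cap",T)
        S=reg(k,*b,.03,.15,(lambda r,g,b:~((r<60)&(g<60)&(b<60))) );print(" body",len(S),S[:,:2].mean(0).round(4),circ(S))
org=lambda r,g,b:(r>180)&(g>70)&(g<170)&(b<60)
for k,b in(("a",(330,165,390,205)),("b",(170,262,245,338))):
    T=reg(k,*b,.02,.04,org);st("tray"+k,T)
    r=cv2.minAreaRect(T[:,:2].astype(np.float32));print(r)
    st(" floor",reg(k,*b,-.01,.012,org))
blk=lambda r,g,b:(r<50)&(g<50)&(b<50)
for k,b in(("a",(328,180,358,275)),("b",(293,132,342,224))):
    T=reg(k,*b,.06,.26,blk);st("tab"+k,T)
    for i in range(4):
        c=T.mean(0);u,s,v=np.linalg.svd(T-c);d=(T-c)@v[2];T=T[abs(d)<.008]
    print(len(T),T.mean(0),v.round(3),s)
yel=lambda r,g,b:(r>150)&(g>130)&(b<90)
for k,b in(("a",(325,240,375,280)),("b",(287,184,337,226))):
    for lo,hi in((.005,.019),(.019,.035)):
        T=reg(k,*b,lo,hi,yel)
        if len(T):st("yel"+k+str(lo),T)
    gr=lambda r,g,b:(abs(r-g)<20)&(abs(g-b)<25)&(r>90)
    T=reg(k,*b,.009,.019,gr);
    if len(T):st("foot"+k,T);print(cv2.minEnclosingCircle(T[:,:2].astype(np.float32)))
for k,b in(("a",(175,275,245,335)),("b",(415,140,475,245))): st("iron"+k,reg(k,*b,.01,.2))
grn=lambda r,g,b:(g>100)&(r<80)&(b<110)
for k,b in(("a",(355,210,382,240)),("b",(252,203,280,237))): st("spool"+k,reg(k,*b,.045,.07))
for k,b in(("a",(312,275,345,312)),("b",(340,160,366,190))): st("clean"+k,reg(k,*b,.05,.08,))
E
```

```text
canacap 124 [ 0.6209 -0.0686  0.19  ] [ 0.6   -0.085  0.183] [ 0.638 -0.048  0.194]
 body 736 [ 0.6202 -0.0637] (array([ 0.5874, -0.0236]), np.float64(0.0728))
canbcap 166 [ 0.6132 -0.0622  0.1901] [ 0.595 -0.082  0.183] [ 0.634 -0.044  0.194]
 body 527 [ 0.6103 -0.0599] (array([ 0.6663, -0.0934]), np.float64(0.0807))
pinkacap 133 [ 0.5897 -0.1681  0.1901] [ 0.569 -0.184  0.183] [ 0.607 -0.148  0.194]
 body 688 [ 0.5996 -0.1774] (array([ 0.5855, -0.1635]), np.float64(0.0254))
pinkbcap 162 [ 0.5812 -0.1604  0.1902] [ 0.564 -0.18   0.183] [ 0.604 -0.142  0.194]
 body 530 [ 0.5679 -0.1504] (array([ 0.5837, -0.1624]), np.float64(0.0255))
brownacap 190 [ 0.5846 -0.0155  0.1904] [ 0.525 -0.085  0.184] [0.638 0.063 0.194]
 body 211 [0.5542 0.0396] (array([0.5398, 0.0506]), np.float64(0.0251))
brownbcap 199 [0.5355 0.0535 0.1904] [0.518 0.033 0.183] [0.558 0.071 0.195]
 body 425 [0.5216 0.0626] (array([0.5822, 0.0287]), np.float64(0.072))
traya 146 [0.5258 0.3355 0.0246] [0.452 0.287 0.02 ] [0.584 0.421 0.029]
((0.5181482434272766, 0.3538752794265747), (0.13192234933376312, 0.129331901669502
[... 1169 characters left out ...]
8]
yelb0.019 10 [0.7303 0.0288 0.0256] [0.724 0.024 0.023] [0.735 0.033 0.028]
footb 279 [0.6956 0.0018 0.015 ] [ 0.612 -0.065  0.009] [0.764 0.069 0.019]
((0.6867984533309937, -0.006496339105069637), 0.08145467191934586)
irona 1912 [ 0.5375 -0.3594  0.0527] [ 0.423 -0.4    0.01 ] [ 0.648 -0.287  0.166]
ironb 1978 [ 0.5191 -0.3373  0.0534] [ 0.424 -0.393  0.01 ] [ 0.644 -0.282  0.166]
spoola 239 [0.6805 0.1427 0.0561] [0.646 0.112 0.045] [0.711 0.179 0.061]
spoolb 367 [0.6772 0.1458 0.0562] [0.646 0.114 0.049] [0.71  0.178 0.063]
cleana 213 [ 0.7434 -0.1543  0.0584] [ 0.719 -0.171  0.05 ] [ 0.763 -0.129  0.067]
cleanb 98 [ 0.7338 -0.1491  0.0598] [ 0.712 -0.17   0.05 ] [ 0.758 -0.128  0.068]
```

Request:
play_rows --series '[[[0.01,0.02,0.05,0,0,0.04,1],[0.03,0.05,0.1,0,0,0.08,1],[0.06,0.09,0.125,0,0,0.12,1],[0.09,0.14,0.125,0,0,0.16,1],[0.12,0.19,0.125,0,0,0.2,1],[0.15,0.24,0.125,0,0,0.25,1],[0.18,0.285,0.125,0,0,0.309,1],[0.21,0.33,0.125,0,0,0.309,1]]]'

```text
clock: 1.1
eef_pos: [0.4879, -0.2562, 0.3303]
orientation: [0.93, 0.366, -0.0, -0.0]
contact_force: [-0.4, -1.3, 0.9]
opening: 0.0941
gripper_force: 0.0
```

Request:
play_rows --series '[[[0.02,0.035,0,0,0,0,1],[0.04,0.07,0,0,0,0,1],[0.06,0.1,0,0,0,0,1],[0.08,0.13,0,0,0,0,1],[0.1,0.16,0,0,0,0,1],[0.12,0.18,0,0,0,0,1],[0.13,0.193,0,0,0,0,1],[0.13,0.193,0,0,0,0,1]]]'

```text
clock: 2.1
eef_pos: [0.6174, -0.064, 0.33]
orientation: [0.93, 0.367, -0.0, -0.0]
contact_force: [-0.0, -0.6, 0.2]
opening: 0.0942
gripper_force: 0.0
```

```bash
python3 - <<'E'
from h import *
from scipy.spatial.transform import Rotation as R
w=imaging.get_image("wrist");save(w,"w1.png");W=cloud(w);f=w["frame"].astype(int)
s=telemetry.read_state();print(s["eef_pos"],R.from_quat(s["orientation"]).as_matrix().round(3),s["joints"],s["clock"])
m=(f[...,0]>120)&(f[...,1]<60)&(f[...,2]<60)&(W[...,2]>.183)
n,l=cv2.connectedComponents(m.astype(np.uint8))
for i in range(1,n):
    P=W[l==i]
    if len(P)>100: print(len(P),P.mean(0),P.min(0),P.max(0),cv2.minEnclosingCircle(P[:,:2].astype(np.float32)))
E
```

```text
[ 0.61686159 -0.06539182  0.33009659] [[ 0.732  0.681 -0.001]
 [ 0.681 -0.732 -0.001]
 [-0.001 -0.    -1.   ]] [ 0.15825669  0.48573844 -0.16150207  1.42074916  0.08002017  1.24259985
 -0.83186096] 2.15
128 [0.55163978 0.0451798  0.1870645 ] [0.53272295 0.03279142 0.18308279] [0.55878455 0.06603492 0.19024815] ((0.544005811214447, 0.049305230379104614), 0.018795570358633995)
678 [ 0.62034934 -0.0658254   0.18936129] [ 0.59988915 -0.08127861  0.18353322] [ 0.63659547 -0.04405866  0.19201537] ((0.6178761720657349, -0.06287486851215363), 0.018919117748737335)
105 [ 0.59553326 -0.15170099  0.1867019 ] [ 0.57368249 -0.17351944  0.18309757] [ 0.60492752 -0.14263104  0.19067976] ((0.5876606702804565, -0.15898773074150085), 0.01811988465487957)
```

View pics/w1.png

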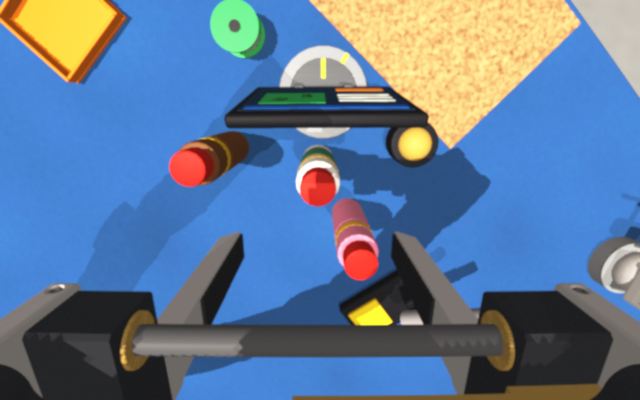

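The wrist view shows the red cap of the white/green can at (318,186), between the fingers' line and the tablet at (327,105). The yellow pointer is at (323,68) and the mark at (345,57). The can position is confirmed at about (0.618, -0.064).

Request:
play_rows --series '[[[0,0,-0.04,0,0,0,1],[0,0,-0.08,0,0,0,1],[0,0,-0.12,0,0,0,1],[0,0,-0.15,0,0,0,1],[0,0,-0.18,0,0,0,1],[0,0,-0.2,0,0,0,1],[0,0,-0.21,0,0,0,1],[0,0,-0.21,0,0,0,1]]]'

```text
clock: 3.15
eef_pos: [0.6168, -0.0658, 0.1203]
orientation: [0.931, 0.366, -0.0, 0.0]
contact_force: [0.7, -0.0, 0.5]
opening: 0.0938
gripper_force: 0.0
```

Request:
play_rows --series '[[[0,0,0,0,0,0,0.5],[0,0,0,0,0,0,0.4],[0,0,0,0,0,0,0.4],[0,0,0,0,0,0,0.4],[0,0,0,0,0,0,0.4],[0,0,0,0,0,0,0.4],[0,0,0,0,0,0,0.4],[0,0,0,0,0,0,0.4]]]' --force 25

```text
clock: 4.15
eef_pos: [0.6174, -0.0647, 0.1206]
orientation: [0.931, 0.366, 0.0, -0.0]
contact_force: [-0.8, 1.2, 2.8]
opening: 0.0517
gripper_force: 25.0
```

Request:
play_rows --series '[[[0,0,0.01,0,0,0,0.4],[0,0,0.03,0,0,0,0.4],[0,0,0.06,0,0,0,0.4],[0,0,0.1,0,0,0,0.4],[0,0,0.14,0,0,0,0.4],[0,0,0.18,0,0,0,0.4],[0,0,0.22,0,0,0,0.4],[0,0,0.25,0,0,0,0.4]]]'

```text
clock: 5.15
eef_pos: [0.6172, -0.065, 0.3723]
orientation: [0.931, 0.366, 0.0, 0.0]
contact_force: [0.3, 0.9, -4.6]
opening: 0.0516
gripper_force: 25.0
```

Request:
play_rows --series '[[[-0.005,0.02,0.01,0,0,0,0.4],[-0.015,0.06,0.01,0,0,0,0.4],[-0.03,0.11,0.01,0,0,0,0.4],[-0.04,0.16,0.01,0,0,0,0.4],[-0.05,0.21,0.01,0,0,0,0.4],[-0.06,0.26,0.01,0,0,0,0.4],[-0.07,0.31,0.01,0,0,0,0.4],[-0.085,0.36,0.01,0,0,0,0.4]]]'

```text
clock: 6.15
eef_pos: [0.53, 0.2975, 0.3789]
orientation: [0.93, 0.367, -0.002, -0.0]
contact_force: [-0.0, 0.4, -3.8]
opening: 0.0517
gripper_force: 25.0
```

Request:
play_rows --series '[[[-0.01,0.035,0,0,0,0,0.4],[-0.0155,0.06,0,0,0,0,0.4],[-0.0155,0.06,-0.02,0,0,0,0.4],[-0.0155,0.06,-0.06,0,0,0,0.4],[-0.0155,0.06,-0.1,0,0,0,0.4],[-0.0155,0.06,-0.14,0,0,0,0.4],[-0.0155,0.06,-0.17,0,0,0,0.4],[-0.0155,0.06,-0.19,0,0,0,0.4]]]'

```text
clock: 7.15
eef_pos: [0.5136, 0.3552, 0.1875]
orientation: [0.93, 0.367, -0.003, 0.0]
contact_force: [0.1, -0.1, -3.2]
opening: 0.0518
gripper_force: 25.0
```

```bash
python3 - <<'E'
from h import *
b=imaging.get_image("side");a=imaging.get_image("scene");
cv2.imwrite("pics/p2.png",cv2.cvtColor(np.hstack([a["frame"][80:300,250:480],b["frame"][120:340,130:400]]),cv2.COLOR_RGB2BGR))
s=telemetry.read_state();print(s["eef_pos"],s["contact_force"],s["clock"],s["opening"])
W=cloud(b);f=b["frame"].astype(int)
m=(f[...,0]>120)&(f[...,1]<60)&(f[...,2]<60)&(W[...,1]>.25)&(W[...,2]>.1)&(W[...,1]<.45);P=W[m]
print(len(P),P.mean(0),P.max(0))
E
```

```text
[0.51306575 0.35439621 0.18690882] [-0.06060113 -0.1404684  -2.72663477] 7.25 0.05167306549385475
89 [0.50879433 0.35035339 0.25693927] [0.52922575 0.36549859 0.26156979]
```

View pics/p2.png

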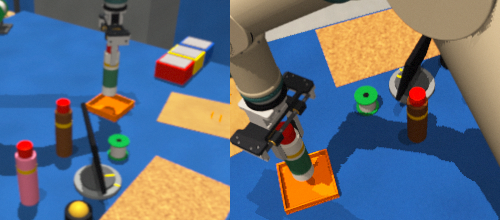

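The can is upright, held above the tray centre, with its underside about 67 mm high. I'll lower it, slowing near the floor.

Request:
play_rows --series '[[[0.003,0,-0.015,0,0,0,0.4],[0.003,0,-0.03,0,0,0,0.4],[0.003,0,-0.042,0,0,0,0.4],[0.003,0,-0.05,0,0,0,0.4],[0.003,0,-0.054,0,0,0,0.4],[0.003,0,-0.056,0,0,0,0.4],[0.003,0,-0.058,0,0,0,0.4],[0.003,0,-0.058,0,0,0,0.4]]]'

```text
clock: 8.25
eef_pos: [0.5199, 0.3551, 0.1326]
orientation: [0.931, 0.366, 0.0, -0.0]
contact_force: [-0.0, 0.2, -3.3]
opening: 0.0517
gripper_force: 25.0
```

Request:
play_rows --series '[[[0,0,-0.001,0,0,0,0.4],[0,0,-0.002,0,0,0,0.4],[0,0,-0.003,0,0,0,0.4],[0,0,-0.003,0,0,0,0.4]]]'

```text
clock: 8.75
eef_pos: [0.5198, 0.3551, 0.1294]
orientation: [0.931, 0.366, -0.0, 0.0]
contact_force: [-0.0, -1.0, -2.5]
opening: 0.0516
gripper_force: 25.0
```

Request:
play_rows --series '[[[0,0,-0.001,0,0,0,0.4],[0,0,-0.002,0,0,0,0.4],[0,0,-0.003,0,0,0,0.4],[0,0,-0.003,0,0,0,0.4]]]'

```text
clock: 9.25
eef_pos: [0.5198, 0.3551, 0.1264]
orientation: [0.931, 0.366, -0.0, 0.0]
contact_force: [-0.7, 0.0, -3.0]
opening: 0.0517
gripper_force: 25.0
```

Request:
play_rows --series '[[[0,0,-0.0005,0,0,0,0.4],[0,0,-0.001,0,0,0,0.4],[0,0,-0.001,0,0,0,0.4]]]'

```text
clock: 9.62
eef_pos: [0.5199, 0.3552, 0.1256]
orientation: [0.931, 0.366, 0.0, -0.0]
contact_force: [-0.4, -0.6, -1.8]
opening: 0.0516
gripper_force: 25.0
```

Request:
play_rows --series '[[[0,0,-0.0005,0,0,0,0.4],[0,0,-0.001,0,0,0,0.4],[0,0,-0.001,0,0,0,0.4]]]'

```text
clock: 10.0
eef_pos: [0.5201, 0.3554, 0.1256]
orientation: [0.931, 0.366, 0.0, -0.0]
contact_force: [-1.8, -0.5, 5.7]
opening: 0.0518
gripper_force: 25.0
```

Contact: the vertical force changed sign and z stopped at 0.1256. I'll release slowly and rise.

Request:
play_rows --series '[[[0,0,0,0,0,0,0.6],[0,0,0,0,0,0,0.7],[0,0,0,0,0,0,0.8],[0,0,0,0,0,0,0.9],[0,0,0.005,0,0,0,0.9],[0,0,0.03,0,0,0,0.9],[0,0,0.07,0,0,0,0.9],[0,0,0.12,0,0,0,0.9]]]'

```text
clock: 11.0
eef_pos: [0.5194, 0.3547, 0.2452]
orientation: [0.931, 0.366, -0.001, 0.0]
contact_force: [-0.1, 0.6, 0.2]
opening: 0.0846
gripper_force: 0.0
```

Request:
play_rows --series '[[[0,0,0.05,0,0,0,0.6],[0.02,-0.03,0.1,0,0,0.1,0.6],[0.04,-0.07,0.12,0,0,0.25,0.6],[0.06,-0.12,0.12,0,0,0.4,0.6],[0.08,-0.17,0.12,0,0,0.55,0.6],[0.1,-0.22,0.12,0,0,0.7,0.6],[0.11,-0.25,0.12,0,0,0.85,0.6],[0.11,-0.25,0.12,0,0,0.95,0.6]]]'

```text
clock: 12.0
eef_pos: [0.631, 0.1006, 0.3644]
orientation: [0.661, 0.75, -0.001, 0.001]
contact_force: [-0.4, 0.5, 0.2]
opening: 0.0566
gripper_force: 0.0
```

```bash
cat > tab.py <<'E'
from h import *
from scipy.spatial.transform import Rotation as R
a=imaging.get_image("scene");b=imaging.get_image("side");w=imaging.get_image("wrist")
s=telemetry.read_state();print("eef",np.array(s["eef_pos"]).round(4),R.from_quat(s["orientation"]).as_matrix().round(3).tolist(),np.array(s["joints"]).round(2),s["clock"])
ax=np.array([.698,-.001]); best=None
for n,im in(("scene",a),("side",b),("wrist",w)):
    W=cloud(im);f=im["frame"].astype(int);z=W[...,2];r=np.hypot(W[...,0]-ax[0],W[...,1]-ax[1])
    yel=(f[...,0]>140)&(f[...,1]>120)&(f[...,2]<100)
    for nm,m in(("mark",yel&(z>.008)&(z<.019)&(r>.051)&(r<.069)),("ptr",yel&(z>.019)&(z<.03)&(r<.05))):
        P=W[m]
        if len(P)>3:
            d=P[:,:2].mean(0)-ax;c,v=cv2.PCACompute(P[:,:2].astype(np.float32),mean=None)
            print(n,nm,len(P),P.mean(0).round(4),"az",np.degrees(np.arctan2(d[1],d[0])).round(1),"line",np.degrees(np.arctan2(v[0,1],v[0,0])).round(1))
    gr=(abs(f[...,0]-f[...,1])<20)&(abs(f[...,1]-f[...,2])<25)&(f[...,0]>90)&(z>.010)&(z<.0185)&(r<.075)
    P=W[gr]
    if len(P)>20: print(n,"foot",len(P),cv2.minEnclosingCircle(P[:,:2].astype(np.float32)))
    for det in spotter.trace("tablet_top",n)[:1]:
        k=cv2.erode(det["mask"].astype(np.uint8),np.ones((3,3)))>0
        T=W[k&(z>.07)&(z<.24)&(r<.13)]
        if len(T)<50: print(n,"few",len(T));continue
        for i in range(6):
            c=T.mean(0);v=np.linalg.svd(T-c,full_matrices=False)[2];T=T[abs((T-c)@v[2])<max(.004,.02-.004*i)]
        nrm=v[2]*np.sign(v[2][0]); d=nrm@(np.r_[ax,.055]-c)
        print(n,"tab",det["conf"],len(T),"az",np.degrees(np.arctan2(nrm[1],nrm[0])).round(2),"tilt",np.degrees(np.arcsin(nrm[2])).round(2),"axis off",d.round(4),"max",T.max(0).round(3),"min",T.min(0).round(3))
save(w,"w_%.0f.png"%(100*s["clock"]));print("w_%.0f.png"%(100*s["clock"]))
E
python3 tab.py
```

```text
eef [0.6298 0.1051 0.3647] [[-0.127, 0.992, 0.0], [0.992, 0.127, 0.001], [0.001, 0.0, -1.0]] [ 0.05  0.52 -0.45  1.3   0.22  1.37 -0.27] 12.15
scene mark 11 [0.7558 0.0099 0.0158] az 10.7 line 19.9
scene ptr 27 [0.722  0.0238 0.0256] az 46.0 line 38.9
scene foot 389 ((0.6989226341247559, -0.0005080488626845181), 0.06820709258317947)
scene tab 0.63 215 az 43.01 tilt 11.19 axis off -0.0017 max [0.76  0.034 0.22 ] min [ 0.625 -0.092  0.072]
side mark 5 [0.7582 0.0132 0.0169] az 13.2 line 30.5
side ptr 11 [0.7302 0.0285 0.0256] az 42.5 line -32.3
side foot 252 ((0.698296308517456, 0.0020807329565286636), 0.0673428475856781)
side tab 0.56 541 az 42.39 tilt 9.64 axis off 0.0072 max [0.731 0.067 0.221] min [ 0.605 -0.083  0.073]
wrist mark 26 [0.7554 0.0132 0.0147] az 13.9 line 12.7
wrist ptr 47 [0.7241 0.0252 0.0246] az 45.1 line 36.9
wrist foot 786 ((0.7081854343414307, 0.014739823527634144), 0.06529674679040909)
wrist tab 0.62 4545 az 43.68 tilt 12.27 axis off -0.012 max [0.732 0.072 0.219] min [ 0.613 -0.067  0.07 ]
w_1215.png
```

```bash
cat > tgt.py <<'E'
from h import *
from scipy.spatial.transform import Rotation as R
O=np.array([.6985,0,.055])
def pose(az,tilt,dist):
    a,t=np.radians([az,tilt]);n=np.array([np.cos(a),np.sin(a),0])
    u=-np.sin(t)*n+np.cos(t)*np.array([0,0,1]);y=np.cos(t)*n+np.sin(t)*np.array([0,0,1])
    z=-u;return O+dist*u,R.from_matrix(np.c_[np.cross(y,z),y,z])
def rows(ways,start=None):
    if start is None:
        s=telemetry.read_state();p0,r0=np.array(s["eef_pos"]),R.from_quat(s["orientation"])
    else: p0,r0=pose(*start)
    for w in ways:
        p,r=pose(*w);print(w,np.r_[p-p0,(r*r0.inv()).as_rotvec()].round(4).tolist(),p.round(3))
E
python3 -c "
from tgt import *
rows([(43,10.5,.26),(43,10.5,.22),(43,10.5,.135)])
print('desc');rows([(43,10.5,.135)],(43,10.5,.22))
print('sw');rows([(az,10.5,.135) for az in (40,36,32,28,24,20,16,13.5)],(43,10.5,.135))
print('wr');
"
```

```text
(43, 10.5, 0.26) [0.0342, -0.1382, -0.0541, 0.079, -0.1684, 0.6199] [ 0.664 -0.032  0.311]
(43, 10.5, 0.22) [0.0396, -0.1332, -0.0934, 0.079, -0.1684, 0.6199] [ 0.669 -0.027  0.271]
(43, 10.5, 0.135) [0.0509, -0.1227, -0.177, 0.079, -0.1684, 0.6199] [ 0.681 -0.017  0.188]
desc
(43, 10.5, 0.135) [0.0113, 0.0106, -0.0836, 0.0, 0.0, 0.0] [ 0.681 -0.017  0.188]
sw
(40, 10.5, 0.135) [-0.0009, 0.001, 0.0, 0.0, 0.0, -0.0524] [ 0.68  -0.016  0.188]
(36, 10.5, 0.135) [-0.0019, 0.0023, 0.0, 0.0, -0.0, -0.1222] [ 0.679 -0.014  0.188]
(32, 10.5, 0.135) [-0.0029, 0.0037, 0.0, -0.0, -0.0, -0.192] [ 0.678 -0.013  0.188]
(28, 10.5, 0.135) [-0.0037, 0.0052, 0.0, 0.0, 0.0, -0.2618] [ 0.677 -0.012  0.188]
(24, 10.5, 0.135) [-0.0045, 0.0068, 0.0, 0.0, 0.0, -0.3316] [ 0.676 -0.01   0.188]
(20, 10.5, 0.135) [-0.0051, 0.0084, 0.0, 0.0, 0.0, -0.4014] [ 0.675 -0.008  0.188]
(16, 10.5, 0.135) [-0.0057, 0.01, 0.0, 0.0, -0.0, -0.4712] [ 0.675 -0.007  0.188]
(13.5, 10.5, 0.135) [-0.0059, 0.011, 0.0, 0.0, 0.0, -0.5149] [ 0.675 -0.006  0.188]
wr
```

Request:
play_rows --series '[[[0.005,-0.017,0,0.01,-0.021,0.08,0.6],[0.01,-0.034,0,0.02,-0.042,0.16,0.6],[0.015,-0.06,0,0.03,-0.063,0.24,0.6],[0.02,-0.085,0,0.04,-0.084,0.32,0.6],[0.025,-0.11,-0.02,0.05,-0.11,0.4,0.6],[0.034,-0.133,-0.05,0.06,-0.13,0.48,0.6],[0.038,-0.133,-0.08,0.07,-0.15,0.56,0.6],[0.04,-0.133,-0.093,0.079,-0.168,0.62,0.6]]]'

```text
clock: 13.3
eef_pos: [0.669, -0.028, 0.2695]
orientation: [0.396, 0.914, 0.083, 0.035]
contact_force: [-0.3, 1.4, 0.5]
opening: 0.0563
gripper_force: 0.0
```

```bash
python3 tab.py; python3 -c "
from tgt import *
rows([(43,10.5,.135)])"
```

```text
eef [ 0.6694 -0.0279  0.2709] [[-0.681, 0.72, 0.131], [0.732, 0.67, 0.124], [0.001, 0.18, -0.984]] [ 0.44  0.6  -0.62  1.5   0.26  1.    0.55] 13.45
scene mark 8 [0.7558 0.0117 0.0151] az 12.4 line 6.1
scene ptr 31 [0.7218 0.0251 0.0255] az 47.7 line 43.3
scene foot 416 ((0.6997151374816895, -0.001004751306027174), 0.06846698373556137)
scene tab 0.63 275 az 43.14 tilt 11.54 axis off -0.0024 max [0.763 0.041 0.22 ] min [ 0.617 -0.091  0.07 ]
side mark 7 [0.7574 0.0123 0.0159] az 12.6 line 27.7
side ptr 10 [0.73   0.0289 0.026 ] az 43.1 line -15.3
side foot 276 ((0.6971052885055542, 0.0015606723027303815), 0.06768927723169327)
side tab 0.9 562 az 42.52 tilt 9.82 axis off 0.0069 max [0.731 0.066 0.221] min [ 0.607 -0.086  0.071]
wrist mark 15 [0.7562 0.0133 0.0149] az 13.8 line 10.2
wrist ptr 70 [0.723  0.026  0.0249] az 47.2 line 42.0
wrist foot 2327 ((0.6983951330184937, 0.002268929034471512), 0.06774410605430603)
wrist tab 0.59 3538 az 42.96 tilt -81.19 axis off 0.1638 max [0.741 0.051 0.219] min [ 0.608 -0.09   0.212]
w_1345.png
(43, 10.5, 0.135) [0.01, 0.0102, -0.085, 0.0005, 0.0013, -0.0001] [ 0.681 -0.017  0.188]
```

Request:
play_rows --series '[[[0.002,0.002,-0.015,0,0,0,0.6],[0.004,0.004,-0.03,0,0,0,0.6],[0.0055,0.0055,-0.045,0,0,0,0.6],[0.007,0.007,-0.06,0,0,0,0.6],[0.0085,0.0085,-0.072,0,0,0,0.6],[0.01,0.0102,-0.08,0,0,0,0.6],[0.01,0.0102,-0.085,0,0,0,0.6],[0.01,0.0102,-0.085,0,0,0,0.6]]]'

```text
clock: 14.6
eef_pos: [0.6798, -0.0177, 0.1863]
orientation: [0.397, 0.913, 0.084, 0.036]
contact_force: [-1.0, -0.2, -0.0]
opening: 0.0563
gripper_force: 0.0
```

Request:
play_rows --series '[[[0,0,0,0,0,0,0.4],[0,0,0,0,0,0,0.3],[0,0,0,0,0,0,0.2],[0,0,0,0,0,0,0.1],[0,0,0,0,0,0,0.1],[0,0,0,0,0,0,0.05],[0,0,0,0,0,0,0.05],[0,0,0,0,0,0,0.05]]]' --force 30

```text
clock: 15.6
eef_pos: [0.6804, -0.0173, 0.1867]
orientation: [0.397, 0.913, 0.084, 0.037]
contact_force: [1.0, 1.5, -0.9]
opening: 0.0138
gripper_force: 30.0
```

Request:
play_rows --series '[[[-0.0009,0.001,0,0,0,-0.0524,0.05],[-0.0019,0.0023,0,0,0,-0.1222,0.05],[-0.0029,0.0037,0,0,0,-0.192,0.05],[-0.0037,0.0052,0,0,0,-0.2618,0.05],[-0.0045,0.0068,0,0,0,-0.3316,0.05],[-0.0051,0.0084,0,0,0,-0.4014,0.05],[-0.0057,0.01,0,0,0,-0.4712,0.05],[-0.0059,0.011,0,0,0,-0.515,0.05]]]'

```text
clock: 16.6
eef_pos: [0.6738, -0.0059, 0.1867]
orientation: [0.617, 0.782, 0.072, 0.056]
contact_force: [-0.0, 2.1, 0.6]
opening: 0.014
gripper_force: 30.0
```

Request:
play_rows --series '[[[0,0,0,0,0,0,0.05],[0,0,0,0,0,0,0.05]]]'

```text
clock: 16.85
eef_pos: [0.6739, -0.0058, 0.1867]
orientation: [0.616, 0.782, 0.072, 0.056]
contact_force: [-1.3, 2.7, 2.0]
opening: 0.0139
gripper_force: 30.0
```

```bash
python3 tab.py; python3 - <<'E'
from h import *
a=imaging.get_image("scene");c=a["frame"][230:285,310:390];cv2.imwrite("pics/z1.png",cv2.cvtColor(cv2.resize(c,None,fx=8,fy=8,interpolation=cv2.INTER_CUBIC),cv2.COLOR_RGB2BGR))
E
```

```text
eef [ 0.6739 -0.0059  0.1867] [[-0.234, 0.956, 0.177], [0.972, 0.23, 0.044], [0.001, 0.182, -0.983]] [ 0.22  0.62 -0.37  1.66  0.27  0.73 -0.02] 17.0
scene mark 8 [0.7559 0.0113 0.0154] az 12.0 line -1.4
scene ptr 28 [0.7309 0.0093 0.0253] az 17.4 line 12.5
scene foot 372 ((0.6995863318443298, -0.00013869392569176853), 0.06825666129589081)
side foot 182 ((0.6881197690963745, 0.0010666955495253205), 0.06508753448724747)
side tab 0.73 1119 az 13.43 tilt 10.87 axis off 0.0064 max [0.709 0.092 0.219] min [ 0.638 -0.087  0.07 ]
wrist mark 30 [0.7564 0.0133 0.0149] az 13.7 line 9.6
wrist ptr 104 [0.7332 0.0109 0.0248] az 18.7 line 11.5
wrist foot 3260 ((0.6980692148208618, 0.002401050180196762), 0.0675266832113266)
wrist tab 0.77 6977 az 13.75 tilt -81.41 axis off 0.1638 max [0.695 0.087 0.219] min [ 0.64  -0.095  0.211]
w_1700.png
```

View pics/z1.png

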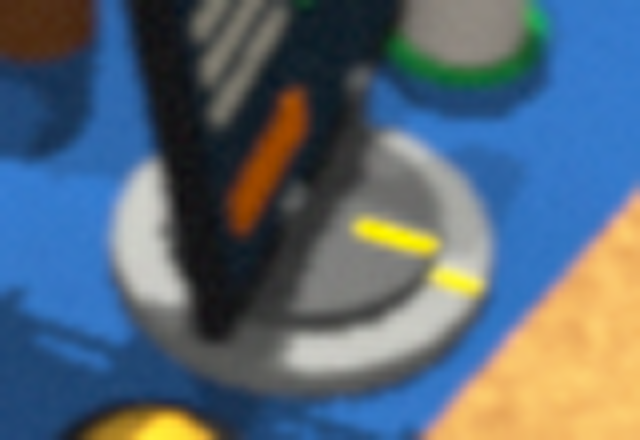

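The crop shows the pointer at (397,237) still slightly counterclockwise of the mark at (458,280), about 3° short.

```bash
python3 -c "
from tgt import *
rows([(10.4,10.5,.135)],(13.5,10.5,.135))
print('tilt')
rows([(10.4,t,.135) for t in (13,15.5,18,20.5,23,25.5,28,29.5)],(10.4,10.5,.135))"
```

```text
(10.4, 10.5, 0.135) [-0.0003, 0.0013, 0.0, 0.0, -0.0, -0.0541] [ 0.674 -0.004  0.188]
tilt
(10.4, 13, 0.135) [-0.0057, -0.001, -0.0012, 0.0079, -0.0429, 0.0] [ 0.669 -0.005  0.187]
(10.4, 15.5, 0.135) [-0.0113, -0.0021, -0.0026, 0.0158, -0.0858, 0.0] [ 0.663 -0.007  0.185]
(10.4, 18, 0.135) [-0.0168, -0.0031, -0.0043, 0.0236, -0.1287, 0.0] [ 0.657 -0.008  0.183]
(10.4, 20.5, 0.135) [-0.0223, -0.0041, -0.0063, 0.0315, -0.1717, 0.0] [ 0.652 -0.009  0.181]
(10.4, 23, 0.135) [-0.0277, -0.0051, -0.0085, 0.0394, -0.2146, 0.0] [ 0.647 -0.01   0.179]
(10.4, 25.5, 0.135) [-0.033, -0.0061, -0.0109, 0.0473, -0.2575, 0.0] [ 0.641 -0.01   0.177]
(10.4, 28, 0.135) [-0.0381, -0.007, -0.0135, 0.0551, -0.3004, -0.0] [ 0.636 -0.011  0.174]
(10.4, 29.5, 0.135) [-0.0412, -0.0076, -0.0152, 0.0599, -0.3262, 0.0] [ 0.633 -0.012  0.172]
```

Request:
play_rows --series '[[[-0.0002,0.0006,0,0,0,-0.027,0.05],[-0.0003,0.0013,0,0,0,-0.054,0.05],[-0.0003,0.0013,0,0,0,-0.054,0.05]]]'

```text
clock: 17.58
eef_pos: [0.6737, -0.0047, 0.1867]
orientation: [0.637, 0.765, 0.07, 0.058]
contact_force: [-2.2, 5.4, 4.8]
opening: 0.0141
gripper_force: 30.0
```

```bash
cat > al.py <<'E'
from h import *
D=[]
for k in range(6):
  for n in("wrist","scene"):
    w=imaging.get_image(n);W=cloud(w);f=w["frame"].astype(int);z=W[...,2];r=np.hypot(W[...,0]-.6985,W[...,1]-.001)
    yel=(f[...,0]>130)&(f[...,1]>110)&(f[...,2]<110)
    M=W[yel&(z>.008)&(z<.0195)&(r>.051)&(r<.069)].mean(0);Pp=W[yel&(z>.0195)&(z<.03)&(r<.051)];P=Pp.mean(0)
    g=(abs(f[...,0]-f[...,1])<20)&(abs(f[...,1]-f[...,2])<25)&(f[...,0]>90)&(z>.010)&(z<.0185)&(r<.075)
    c=np.array(cv2.minEnclosingCircle(W[g][:,:2].astype(np.float32))[0])
    a=lambda d:np.degrees(np.arctan2(d[1],d[0]))
    D.append((n=="wrist",a(M[:2]-c),a(P[:2]-c),a(M[:2]-P[:2]),*c))
D=np.array(D)
for q in(1,0): print("wrist" if q else "scene","mark,ptr,ptr->mark,c",np.nanmean(D[D[:,0]==q],0)[1:].round(4),np.nanstd(D[D[:,0]==q],0)[1:4].round(2))
E
python3 tab.py; python3 al.py
```

```text
eef [ 0.6737 -0.0047  0.1867] [[-0.181, 0.967, 0.179], [0.983, 0.178, 0.033], [0.0, 0.182, -0.983]] [ 0.2   0.61 -0.34  1.66  0.26  0.73 -0.07] 17.725
scene mark 9 [0.7554 0.0104 0.0163] az 11.2 line 1.8
scene ptr 27 [0.7323 0.007  0.0258] az 13.2 line 5.6
scene foot 351 ((0.6994418501853943, -0.0008015455096028745), 0.06740551441907883)
scene tab 0.63 1562 az 10.42 tilt 11.35 axis off -0.009 max [0.721 0.09  0.22 ] min [ 0.658 -0.098  0.07 ]
side foot 189 ((0.6937074065208435, 0.002066446701064706), 0.06621160358190536)
side tab 0.81 1181 az 10.65 tilt 10.77 axis off 0.0067 max [0.703 0.093 0.222] min [ 0.642 -0.089  0.07 ]
wrist mark 33 [0.756  0.013  0.0148] az 13.5 line 11.6
wrist ptr 106 [0.7337 0.0091 0.0247] az 15.8 line 11.8
wrist foot 3270 ((0.69800865650177, 0.002096710726618767), 0.06753907352685928)
wrist tab 0.8 7020 az 10.89 tilt -81.47 axis off 0.1638 max [0.69  0.089 0.219] min [ 0.644 -0.094  0.211]
w_1773.png
wrist mark,ptr,ptr->mark,c [1.07526e+01 1.09451e+01 1.04483e+01 6.98200e-01 2.20000e-03] [0.08 0.14 0.07]
scene mark,ptr,ptr->mark,c [ 1.27001e+01  1.53295e+01  9.01700e+00  6.99700e-01 -1.20000e-03] [0.48 0.52 1.39]
```

Swivel is aligned within about 0.3°. Now the lean.

Request:
play_rows --series '[[[-0.0057,-0.001,-0.0012,0.0079,-0.0429,0,0.05],[-0.0113,-0.0021,-0.0026,0.0158,-0.0858,0,0.05],[-0.0168,-0.0031,-0.0043,0.0236,-0.1287,0,0.05],[-0.0223,-0.0041,-0.0063,0.0315,-0.1717,0,0.05],[-0.0277,-0.0051,-0.0085,0.0394,-0.2146,0,0.05],[-0.033,-0.0061,-0.0109,0.0473,-0.2575,0,0.05],[-0.0381,-0.007,-0.0135,0.0551,-0.3004,0,0.05],[-0.0412,-0.0076,-0.0152,0.06,-0.3262,0,0.05]]]'

```text
clock: 19.48
eef_pos: [0.637, -0.0139, 0.173]
orientation: [0.62, 0.747, 0.181, 0.157]
contact_force: [1.6, 6.7, 7.5]
opening: 0.0138
gripper_force: 30.1
```

Request:
play_rows --series '[[[0,0,0,0,0,0,0.05],[0,0,0,0,0,0,0.05]]]'

```text
clock: 19.73
eef_pos: [0.6363, -0.0147, 0.1724]
orientation: [0.621, 0.747, 0.18, 0.156]
contact_force: [-3.2, 6.4, 10.7]
opening: 0.0142
gripper_force: 30.3
```

```bash
python3 tab.py; python3 al.py; python3 -c "
from tgt import *
rows([(10.5,30,.135),(10.5,30,.23)])
rows([(10.5,30,.23)],(10.5,30,.135))"
```

```text
eef [ 0.6362 -0.0147  0.1724] [[-0.181, 0.871, 0.457], [0.983, 0.165, 0.075], [-0.01, 0.463, -0.886]] [ 0.43  0.54 -0.57  2.08  1.14  0.23 -0.9 ] 19.875
scene mark 7 [0.7556 0.0117 0.0149] az 12.5 line -3.9
scene ptr 28 [0.731  0.0076 0.0258] az 14.5 line 7.9
scene foot 249 ((0.7005735635757446, -0.0007297619595192373), 0.06651627272367477)
scene tab 0.85 2061 az 12.15 tilt 28.76 axis off -0.0091 max [0.719 0.088 0.204] min [ 0.611 -0.109  0.07 ]
side mark 4 [0.7606 0.0129 0.0148] az 12.5 line 72.5
side foot 65 ((0.6980345845222473, 0.002826453186571598), 0.06760656088590622)
side tab 0.66 292 az 11.05 tilt 27.26 axis off 0.0085 max [0.676 0.09  0.204] min [ 0.596 -0.031  0.075]
wrist mark 19 [0.757  0.0134 0.0151] az 13.7 line 6.6
wrist ptr 61 [0.737  0.0109 0.0252] az 17.0 line 14.9
wrist foot 3053 ((0.6975407004356384, 0.0021181083284318447), 0.06765090674161911)
wrist tab 0.57 6892 az 12.49 tilt -64.57 axis off 0.1636 max [0.645 0.078 0.203] min [ 0.596 -0.104  0.193]
w_1988.png
wrist mark,ptr,ptr->mark,c [1.07322e+01 1.23976e+01 7.41310e+00 6.97800e-01 2.30000e-03] [0.1  0.17 0.14]
scene mark,ptr,ptr->mark,c [ 1.17050e+01  1.48446e+01  7.79390e+00  7.01200e-01 -1.00000e-04] [0.31 0.46 0.59]
(10.5, 30, 0.135) [-0.0041, 0.0024, -0.0004, 0.0176, -0.0397, 0.0012] [ 0.632 -0.012  0.172]
(10.5, 30, 0.23) [-0.0508, -0.0063, 0.0818, 0.0176, -0.0397, 0.0012] [ 0.585 -0.021  0.254]
(10.5, 30, 0.23) [-0.0467, -0.0087, 0.0823, 0.0, 0.0, 0.0] [ 0.585 -0.021  0.254]
```

The wrist joint reached its range limit (q6 = 0.23), so the lean stalled at about 27.5° and the swivel crept by about +1.6°. I'll release, retreat along the slab, and finish by pushing on the screen with closed vertical fingers.

Request:
play_rows --series '[[[0,0,0,0,0,0,0.2],[0,0,0,0,0,0,0.4],[0,0,0,0,0,0,0.5],[-0.002,0,0.004,0,0,0,0.5],[-0.009,-0.001,0.018,0,0,0,0.5],[-0.018,-0.003,0.035,0,0,0,0.5],[-0.027,-0.005,0.052,0,0,0,0.5],[-0.036,-0.006,0.07,0,0,0,0.5]]]'

```text
clock: 21.62
eef_pos: [0.5966, -0.0245, 0.2397]
orientation: [0.624, 0.746, 0.176, 0.155]
contact_force: [-0.1, -0.2, 0.1]
opening: 0.0469
gripper_force: 0.0
```

```bash
python3 tab.py; python3 al.py
```

```text
eef [ 0.5976 -0.0246  0.2401] [[-0.174, 0.875, 0.452], [0.985, 0.16, 0.069], [-0.012, 0.457, -0.89]] [ 0.69  0.44 -0.88  2.09  0.86  0.39 -0.63] 21.775
scene mark 7 [0.7556 0.011  0.0155] az 11.8 line -2.9
scene ptr 29 [0.7326 0.0077 0.0257] az 14.2 line 2.5
scene foot 244 ((0.7011308670043945, -0.0019409533124417067), 0.06698186695575714)
scene tab 0.93 2205 az 12.47 tilt 29.19 axis off -0.0093 max [0.719 0.085 0.205] min [ 0.608 -0.109  0.07 ]
side mark 5 [0.7593 0.0128 0.0155] az 12.7 line -14.0
side foot 58 ((0.6966308951377869, 0.004030168987810612), 0.06712723523378372)
side tab 0.83 397 az 11.55 tilt 26.67 axis off 0.0091 max [0.69  0.09  0.204] min [ 0.595 -0.074  0.07 ]
wrist mark 15 [0.757  0.0135 0.0152] az 13.8 line 4.8
wrist ptr 47 [0.7364 0.0111 0.0251] az 17.5 line 14.0
wrist foot 2175 ((0.697618305683136, 0.0021934115793555975), 0.06771528720855713)
wrist tab 0.91 3499 az 12.8 tilt -69.14 axis off 0.1624 max [0.646 0.077 0.202] min [ 0.596 -0.105  0.195]
w_2178.png
wrist mark,ptr,ptr->mark,c [1.06342e+01 1.25054e+01 7.05440e+00 6.97900e-01 2.40000e-03] [0.17 0.28 0.48]
scene mark,ptr,ptr->mark,c [ 1.22196e+01  1.57055e+01  7.71310e+00  7.01200e-01 -8.00000e-04] [0.64 1.19 0.89]
```

```bash
python3 -c "
from tgt import *
s=telemetry.read_state();r0=R.from_quat(s['orientation'])
print((pose(10.6,0,0)[1]*r0.inv()).as_rotvec(), np.array([.734,-.068,.16])-s['eef_pos'])"
```

```text
[-0.07408896  0.46796008  0.00617167] [ 0.13641182 -0.04426704 -0.07956417]
```

Request:
play_rows --series '[[[0,0,0.03,-0.01,0.06,0,0.3],[0,0,0.06,-0.02,0.12,0,0.1],[0.02,-0.006,0.08,-0.03,0.18,0,0],[0.04,-0.012,0.08,-0.038,0.24,0,0],[0.065,-0.02,0.08,-0.047,0.3,0,0],[0.09,-0.03,0.08,-0.057,0.36,0,0],[0.115,-0.037,0.08,-0.066,0.42,0,0],[0.136,-0.044,0.08,-0.074,0.468,0.006,0]]]'

```text
clock: 23.52
eef_pos: [0.7345, -0.0682, 0.319]
orientation: [0.639, 0.769, -0.001, -0.001]
contact_force: [2.2, -0.1, -0.6]
opening: 0.0003
gripper_force: 0.0
```

Request:
play_rows --series '[[[0,0,0,0,0,0,0],[0,0,-0.03,0,0,0,0],[0,0,-0.06,0,0,0,0],[0,0,-0.09,0,0,0,0],[0,0,-0.12,0,0,0,0],[0,0,-0.15,0,0,0,0],[0,0,-0.16,0,0,0,0],[0,0,-0.16,0,0,0,0]]]'

```text
clock: 24.52
eef_pos: [0.7331, -0.0678, 0.1598]
orientation: [0.639, 0.769, -0.0, -0.0]
contact_force: [0.3, 0.1, 0.4]
opening: 0.0005
gripper_force: 0.0
```

```bash
python3 - <<'E'
from h import *
a=imaging.get_image("scene");b=imaging.get_image("wrist")
cv2.imwrite("pics/p3.png",cv2.cvtColor(np.hstack([cv2.resize(a["frame"][120:320,220:420],(400,400)),cv2.resize(b["frame"],None,fx=.6,fy=.6)[:,:384] if 0 else cv2.resize(b["frame"],(400,250))[:,:].copy().repeat(1,0) if 0 else cv2.copyMakeBorder(cv2.resize(b["frame"],(400,250)),0,150,0,0,0)]),cv2.COLOR_RGB2BGR))
s=telemetry.read_state();print(s["eef_pos"],s["orientation"],s["opening"],s["contact_force"])
E
```

```text
[ 0.73416657 -0.0675315   0.16123017] [6.38932508e-01 7.69261986e-01 8.52978379e-04 7.21133375e-04] 0.0007540842576430999 [0.36830024 0.77199823 1.03392723]
```

View pics/p3.png

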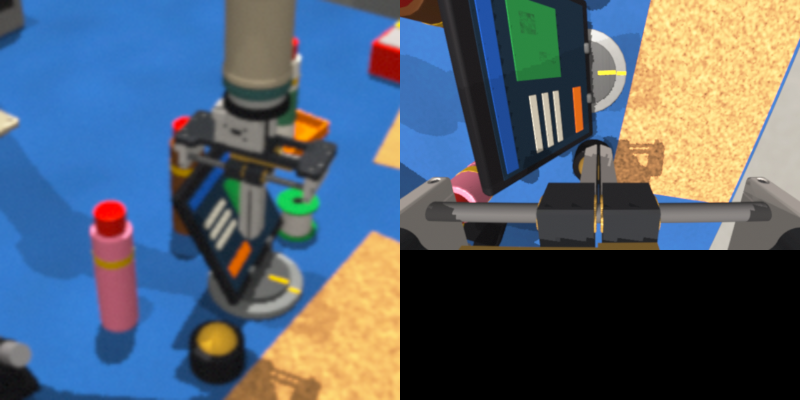

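The scene crop shows the closed fingers in front of the screen's right half. The wrist crop shows the pointer and mark at (612,73) in the composite. I'll approach the screen along its normal.

Request:
play_rows --series '[[[-0.01,-0.002,0,0,0,0,0],[-0.02,-0.004,0,0,0,0,0],[-0.03,-0.006,0,0,0,0,0],[-0.038,-0.008,0,0,0,0,0],[-0.043,-0.009,0,0,0,0,0],[-0.047,-0.01,0,0,0,0,0],[-0.047,-0.01,0,0,0,0,0]]]'

```text
clock: 25.5
eef_pos: [0.6865, -0.0779, 0.1596]
orientation: [0.639, 0.769, -0.0, -0.0]
contact_force: [-0.0, -0.3, -0.7]
opening: 0.0003
gripper_force: 0.0
```

Request:
play_rows --series '[[[-0.001,0,0,0,0,0,0],[-0.002,0,0,0,0,0,0],[-0.003,-0.001,0,0,0,0,0],[-0.003,-0.001,0,0,0,0,0]]]'

```text
clock: 26.0
eef_pos: [0.6836, -0.0789, 0.1596]
orientation: [0.639, 0.769, -0.0, -0.0]
contact_force: [0.2, -0.3, 0.3]
opening: 0.0002
gripper_force: 0.0
```

Request:
play_rows --series '[[[-0.001,0,0,0,0,0,0],[-0.002,0,0,0,0,0,0],[-0.003,-0.001,0,0,0,0,0],[-0.003,-0.001,0,0,0,0,0]]]'

```text
clock: 26.5
eef_pos: [0.6805, -0.0799, 0.1596]
orientation: [0.639, 0.769, -0.0, 0.0]
contact_force: [-0.2, 0.5, -0.7]
opening: 0.0009
gripper_force: 0.0
```

```bash
python3 al.py
```

```text
wrist mark,ptr,ptr->mark,c [8.83170e+00 1.04777e+01 7.56020e+00 7.13400e-01 6.10000e-03] [0.16 0.45 0.2 ]
scene mark,ptr,ptr->mark,c [ 1.12384e+01  1.68871e+01  4.62010e+00  7.01000e-01 -4.00000e-04] [0.78 1.35 1.24]
```

Request:
play_rows --series '[[[-0.001,0,0,0,0,0,0],[-0.002,0,0,0,0,0,0],[-0.002,0,0,0,0,0,0]]]'

```text
clock: 27.48
eef_pos: [0.6785, -0.0798, 0.1596]
orientation: [0.639, 0.769, -0.0, 0.0]
contact_force: [-0.7, -0.2, 0.8]
opening: 0.0005
gripper_force: 0.0
```

Request:
play_rows --series '[[[-0.001,0,0,0,0,0,0],[-0.002,-0.001,0,0,0,0,0],[-0.002,-0.001,0,0,0,0,0]]]'

```text
clock: 27.85
eef_pos: [0.6765, -0.081, 0.1596]
orientation: [0.639, 0.769, -0.0, -0.0]
contact_force: [0.2, -0.2, -0.2]
opening: 0.0006
gripper_force: 0.0
```

```bash
python3 al.py
```

```text
wrist mark,ptr,ptr->mark,c [9.11850e+00 1.13749e+01 7.40370e+00 7.14000e-01 5.90000e-03] [0.26 0.43 0.24]
scene mark,ptr,ptr->mark,c [ 1.13393e+01  1.68997e+01  4.78970e+00  7.01300e-01 -5.00000e-04] [0.48 1.19 0.69]
```

Request:
play_rows --series '[[[-0.001,0,0,0,0,0,0],[-0.002,0,0,0,0,0,0],[-0.002,0,0,0,0,0,0]]]'

```text
clock: 28.82
eef_pos: [0.6745, -0.0808, 0.1596]
orientation: [0.639, 0.769, -0.0, -0.0]
contact_force: [0.8, -0.2, 0.3]
opening: 0.0005
gripper_force: 0.0
```

Request:
play_rows --series '[[[-0.001,0,0,0,0,0,0],[-0.002,-0.001,0,0,0,0,0],[-0.002,-0.001,0,0,0,0,0]]]'

```text
clock: 29.2
eef_pos: [0.6732, -0.0812, 0.1599]
orientation: [0.639, 0.769, 0.001, 0.0]
contact_force: [1.8, 1.1, -0.8]
opening: 0.0006
gripper_force: 1.0
```

```bash
python3 al.py
```

```text
wrist mark,ptr,ptr->mark,c [9.18720e+00 1.03158e+01 8.39510e+00 7.15200e-01 6.20000e-03] [0.15 0.32 0.11]
scene mark,ptr,ptr->mark,c [ 1.23805e+01  1.72441e+01  6.67970e+00  7.00900e-01 -1.00000e-03] [0.62 1.05 0.95]
```

Request:
play_rows --series '[[[-0.0006,0,0,0,0,0,0],[-0.0012,-0.0002,0,0,0,0,0],[-0.0012,-0.0002,0,0,0,0,0]]]'

```text
clock: 30.18
eef_pos: [0.6713, -0.0821, 0.1596]
orientation: [0.639, 0.769, -0.0, -0.0]
contact_force: [2.2, 1.7, 0.9]
opening: 0.0006
gripper_force: 1.3
```

```bash
python3 al.py
```

```text
wrist mark,ptr,ptr->mark,c [9.0675e+00 8.8538e+00 9.2262e+00 7.1590e-01 6.5000e-03] [0.27 0.78 0.1 ]
scene mark,ptr,ptr->mark,c [1.22364e+01 1.97388e+01 7.13530e+00 7.12600e-01 1.40000e-03] [0.72 2.25 0.61]
```

Request:
play_rows --series '[[[-0.0007,-0.0001,0,0,0,0,0],[-0.0007,-0.0001,0,0,0,0,0]]]'

```text
clock: 31.02
eef_pos: [0.6707, -0.082, 0.1596]
orientation: [0.639, 0.769, 0.0, 0.0]
contact_force: [1.8, 3.3, 0.1]
opening: 0.0007
gripper_force: 1.3
```

Request:
play_rows --series '[[[0.01,0.002,0,0,0,0,0],[0.03,0.008,0,0,0,0,0],[0.03,0.03,0,0,0,0,0],[0.03,0.06,0,0,0,0,0],[0.025,0.076,0,0,0,0,0],[0.025,0.076,0,0,0,0,0]]]'

```text
clock: 31.78
eef_pos: [0.6946, -0.0041, 0.1597]
orientation: [0.637, 0.77, -0.0, -0.0]
contact_force: [-0.1, -0.6, 0.3]
opening: 0.0003
gripper_force: 0.0
```

```bash
python3 al.py; python3 tab.py
```

```text
wrist mark,ptr,ptr->mark,c [1.04427e+01 1.24526e+01 8.72150e+00 7.11900e-01 5.00000e-03] [0.45 1.02 0.39]
scene mark,ptr,ptr->mark,c [1.18709e+01 1.82645e+01 6.67610e+00 7.11100e-01 2.00000e-03] [1.14 2.64 1.58]
eef [ 0.6957 -0.006   0.1596] [[-0.184, 0.983, -0.0], [0.983, 0.184, 0.0], [0.0, 0.0, -1.0]] [ 0.41  0.89 -0.9   1.4   0.71  1.19 -0.38] 32.525
scene mark 9 [0.7569 0.0109 0.0163] az 11.4 line 9.2
scene ptr 32 [0.7304 0.0092 0.0254] az 17.4 line 4.6
scene foot 248 ((0.7087835073471069, 0.00020467862486839294), 0.06623660773038864)
scene tab 0.87 1953 az 11.51 tilt 29.73 axis off -0.0093 max [0.717 0.087 0.204] min [ 0.613 -0.107  0.07 ]
side mark 5 [0.7592 0.0128 0.0156] az 12.7 line 10.8
side foot 45 ((0.6970548033714294, 0.004528343211859465), 0.0666460245847702)
side tab 0.8 431 az 11.46 tilt 27.12 axis off 0.0094 max [0.687 0.088 0.203] min [ 0.594 -0.102  0.077]
wrist mark 50 [0.7559 0.0131 0.0147] az 13.7 line 11.2
wrist ptr 168 [0.7319 0.0093 0.0246] az 16.9 line 13.7
wrist foot 2021 ((0.7139337062835693, 0.006089089438319206), 0.06537310779094696)
wrist tab 0.97 36305 az 12.03 tilt 30.45 axis off -0.01 max [0.705 0.094 0.202] min [ 0.602 -0.101  0.07 ]
w_3252.png
```

Request:
play_rows --series '[[[0.01,0,0.03,0,0,0,0],[0.01,-0.01,0.07,0,0,0,0],[0.01,-0.03,0.11,0,0,0,0],[0.01,-0.05,0.15,0,0,0,0],[0.01,-0.07,0.18,0,0,0,0],[0.01,-0.085,0.2,0,0,0,0],[0.01,-0.085,0.2,0,0,0,0]]]'

```text
clock: 33.55
eef_pos: [0.7064, -0.0922, 0.361]
orientation: [0.64, 0.768, 0.001, 0.001]
contact_force: [0.1, 0.1, -0.3]
opening: 0.0002
gripper_force: 0.0
```

```bash
python3 tab.py;python3 al.py; cat > fit.py <<'E'
from h import *
from scipy.optimize import least_squares
# screen plane by colour-independent geometric gate around the expected front face, plus top edge
for n in("scene","wrist"):
    w=imaging.get_image(n);W=cloud(w).reshape(-1,3);W=W[np.isfinite(W).all(1)]
    out=[]
    az,t=np.radians(11.3),np.radians(28.5);off=.007
    for k in range(8):
        nv=np.array([np.cos(az)*np.cos(t),np.sin(az)*np.cos(t),np.sin(t)]);e=np.array([-np.sin(az),np.cos(az),0]);u=np.cross(nv,e)
        q=W-np.array([.698,.001,.055]);s=q@u;y=q@e;d=q@nv
        m=(s>.02)&(s<.157)&(abs(y)<.088)&(abs(d-off)<(.012 if k<4 else .006));T=q[m]
        c=T.mean(0);v=np.linalg.svd(T-c,full_matrices=False)[2][2];v*=np.sign(v[0]);off=v@c
        az,t=np.arctan2(v[1],v[0]),np.arcsin(v[2])
    print(n,m.sum(),"az %.2f tilt %.2f off %.4f"%(*np.degrees([az,t]),off))
E
python3 fit.py
```

```text
eef [ 0.7051 -0.09    0.3583] [[-0.185, 0.983, -0.002], [0.983, 0.185, 0.0], [0.001, -0.002, -1.0]] [ 0.49  0.77 -0.96  1.05  0.6   1.58 -0.12] 33.7
scene mark 11 [0.7558 0.0114 0.0159] az 12.2 line 16.0
scene ptr 37 [0.7307 0.0078 0.0255] az 15.0 line 6.9
scene foot 248 ((0.710317850112915, -6.736069917678833e-05), 0.06566175818443298)
scene tab 0.74 2198 az 11.45 tilt 29.71 axis off -0.0092 max [0.719 0.083 0.203] min [ 0.608 -0.109  0.07 ]
side mark 6 [0.7592 0.0118 0.0155] az 11.9 line 0.0
side foot 47 ((0.6994127631187439, 0.0026283152401447296), 0.0676686242222786)
side tab 0.87 399 az 11.01 tilt 26.99 axis off 0.0102 max [0.667 0.088 0.203] min [ 0.596 -0.1    0.084]
wrist mark 17 [0.7564 0.0129 0.0148] az 13.4 line 9.7
wrist ptr 60 [0.7332 0.0094 0.0246] az 16.4 line 12.5
wrist foot 953 ((0.7131051421165466, 0.004850802943110466), 0.0656713917851448)
wrist tab 0.63 11580 az 11.95 tilt 30.39 axis off -0.01 max [0.716 0.092 0.202] min [ 0.603 -0.103  0.07 ]
w_3370.png
wrist mark,ptr,ptr->mark,c [1.06883e+01 1.19603e+01 9.55640e+00 7.12800e-01 4.90000e-03] [0.61 1.21 0.24]
scene mark,ptr,ptr->mark,c [1.16603e+01 1.85382e+01 6.43110e+00 7.12800e-01 2.00000e-03] [0.95 1.81 1.03]
scene 1871 az 11.69 tilt 29.51 off 0.0088
wrist 9467 az 11.89 tilt 29.96 off 0.0092
```

Plane fits constrained through the known axis, for both faces, agree with the tool reading: lean ≈ 28.5°, swivel about +0.7°. I'll push the screen's middle back a little.

Request:
play_rows --series '[[[0,0.02,-0.03,0,0,0,0],[0,0.04,-0.06,0,0,0,0],[0,0.06,-0.09,0,0,0,0],[0,0.08,-0.12,0,0,0,0],[-0.004,0.087,-0.15,0,0,0,0],[-0.006,0.087,-0.18,0,0,0,0],[-0.006,0.087,-0.2,0,0,0,0],[-0.006,0.087,-0.2,0,0,0,0]]]'

```text
clock: 35.55
eef_pos: [0.699, -0.0046, 0.1581]
orientation: [0.639, 0.769, -0.001, -0.001]
contact_force: [-0.2, -0.3, 0.5]
opening: 0.0004
gripper_force: 0.0
```

Request:
play_rows --series '[[[-0.01,-0.002,0,0,0,0,0],[-0.02,-0.004,0,0,0,0,0],[-0.03,-0.006,0,0,0,0,0],[-0.036,-0.007,0,0,0,0,0],[-0.038,-0.0075,0,0,0,0,0],[-0.038,-0.0075,0,0,0,0,0]]]'

```text
clock: 36.3
eef_pos: [0.6618, -0.0116, 0.1597]
orientation: [0.639, 0.769, 0.0, 0.0]
contact_force: [0.1, 0.1, 0.1]
opening: 0.0008
gripper_force: 0.0
```

Request:
play_rows --series '[[[-0.001,0,0,0,0,0,0],[-0.002,-0.0004,0,0,0,0,0],[-0.002,-0.0004,0,0,0,0,0]]]'

```text
clock: 36.67
eef_pos: [0.6597, -0.0119, 0.1595]
orientation: [0.639, 0.769, -0.0, -0.0]
contact_force: [-0.1, 0.3, 0.3]
opening: 0.0004
gripper_force: 0.0
```

Request:
play_rows --series '[[[-0.001,-0.0002,0,0,0,0,0],[-0.0015,-0.0003,0,0,0,0,0],[-0.0015,-0.0003,0,0,0,0,0]]]'

```text
clock: 37.05
eef_pos: [0.6582, -0.0123, 0.1596]
orientation: [0.639, 0.769, 0.0, 0.0]
contact_force: [-0.1, -0.0, 0.2]
opening: 0.0006
gripper_force: 0.0
```

Request:
play_rows --series '[[[-0.0005,-0.0001,0,0,0,0,0],[-0.001,-0.0002,0,0,0,0,0],[-0.001,-0.0002,0,0,0,0,0]]]'

```text
clock: 37.42
eef_pos: [0.6572, -0.0125, 0.1596]
orientation: [0.639, 0.769, 0.0, 0.0]
contact_force: [-0.3, -0.1, -0.4]
opening: 0.0009
gripper_force: 0.0
```

Request:
play_rows --series '[[[-0.0005,-0.0001,0,0,0,0,0],[-0.001,-0.0002,0,0,0,0,0],[-0.001,-0.0002,0,0,0,0,0]]]'

```text
clock: 37.8
eef_pos: [0.6564, -0.0126, 0.1597]
orientation: [0.639, 0.769, 0.0, 0.0]
contact_force: [0.6, 0.3, -0.4]
opening: 0.0006
gripper_force: 0.3
```

Request:
play_rows --series '[[[-0.001,-0.0002,0,0,0,0,0],[-0.002,-0.0004,0,0,0,0,0],[-0.0028,-0.0006,0,0,0,0,0],[-0.0028,-0.0006,0,0,0,0,0]]]'

```text
clock: 38.3
eef_pos: [0.6536, -0.0131, 0.1597]
orientation: [0.639, 0.769, 0.0, 0.0]
contact_force: [3.3, 0.2, -0.5]
opening: 0.0004
gripper_force: 1.3
```

```bash
python3 fit.py; python3 al.py; python3 tab.py | grep tab
```

```text
scene 1636 az 11.68 tilt 30.53 off 0.0088
wrist 18421 az 11.99 tilt 30.90 off 0.0090
wrist mark,ptr,ptr->mark,c [9.68620e+00 1.03204e+01 9.20210e+00 7.15100e-01 6.40000e-03] [0.12 0.37 0.11]
scene mark,ptr,ptr->mark,c [1.24449e+01 2.01155e+01 6.27610e+00 7.11900e-01 1.80000e-03] [1.08 2.6  1.25]
scene tab 0.56 1845 az 11.47 tilt 30.78 axis off -0.0092 max [0.718 0.081 0.203] min [ 0.616 -0.109  0.07 ]
side tab 0.84 338 az 10.31 tilt 29.02 axis off 0.0081 max [0.693 0.092 0.2  ] min [ 0.593 -0.104  0.072]
wrist tab 0.59 23846 az 12.06 tilt 31.5 axis off -0.0099 max [0.715 0.093 0.2  ] min [ 0.6   -0.086  0.07 ]
```

Request:
play_rows --series '[[[-0.0004,-0.0001,0,0,0,0,0],[-0.0009,-0.0002,0,0,0,0,0],[-0.0009,-0.0002,0,0,0,0,0]]]'

```text
clock: 39.67
eef_pos: [0.6524, -0.0135, 0.1595]
orientation: [0.639, 0.769, -0.0, -0.0]
contact_force: [2.9, 1.5, -0.2]
opening: 0.0003
gripper_force: 1.2
```

Request:
play_rows --series '[[[0.015,0.003,0,0,0,0,0],[0.027,0.006,0,0,0,0,0],[0.03,-0.02,0,0,0,0,0],[0.035,-0.045,0,0,0,0,0],[0.037,-0.066,0,0,0,0,0],[0.037,-0.066,0,0,0,0,0],[0.03,-0.067,0,0,0,0,0],[0.03,-0.067,0,0,0,0,0]]]'

```text
clock: 40.67
eef_pos: [0.6816, -0.0791, 0.1598]
orientation: [0.638, 0.77, -0.0, -0.0]
contact_force: [-0.9, 0.2, -0.1]
opening: 0.0009
gripper_force: 0.0
```

```bash
python3 al.py; python3 fit.py
```

```text
wrist mark,ptr,ptr->mark,c [9.77540e+00 1.06726e+01 9.09810e+00 7.14200e-01 5.60000e-03] [0.47 0.79 0.27]
scene mark,ptr,ptr->mark,c [1.17908e+01 1.93589e+01 6.31860e+00 7.11800e-01 1.40000e-03] [1.04 2.38 1.37]
scene 1269 az 11.59 tilt 31.05 off 0.0088
wrist 32798 az 11.75 tilt 31.49 off 0.0089
```

Request:
play_rows --series '[[[-0.004,-0.0008,0,0,0,0,0],[-0.008,-0.0016,0,0,0,0,0],[-0.011,-0.002,0,0,0,0,0],[-0.011,-0.002,0,0,0,0,0]]]'

```text
clock: 41.88
eef_pos: [0.6712, -0.0827, 0.1597]
orientation: [0.639, 0.769, -0.0, 0.0]
contact_force: [-0.3, -0.6, -0.5]
opening: 0.0001
gripper_force: 0.0
```

Request:
play_rows --series '[[[-0.0006,0,0,0,0,0,0],[-0.0012,-0.0002,0,0,0,0,0],[-0.0012,-0.0002,0,0,0,0,0]]]'

```text
clock: 42.25
eef_pos: [0.6703, -0.0827, 0.1596]
orientation: [0.639, 0.769, 0.0, -0.0]
contact_force: [-0.5, 0.5, -0.5]
opening: 0.0003
gripper_force: 0.0
```

Request:
play_rows --series '[[[-0.0005,0,0,0,0,0,0],[-0.001,-0.0002,0,0,0,0,0],[-0.001,-0.0002,0,0,0,0,0]]]'

```text
clock: 42.62
eef_pos: [0.6693, -0.0829, 0.1596]
orientation: [0.639, 0.769, -0.0, -0.0]
contact_force: [0.6, -0.6, 0.5]
opening: 0.0008
gripper_force: 0.0
```

Request:
play_rows --series '[[[-0.0005,0,0,0,0,0,0],[-0.001,-0.0002,0,0,0,0,0],[-0.001,-0.0002,0,0,0,0,0]]]'

```text
clock: 43.0
eef_pos: [0.6682, -0.0831, 0.1596]
orientation: [0.639, 0.769, -0.0, -0.0]
contact_force: [-1.1, 0.8, -0.5]
opening: 0.0005
gripper_force: 0.0
```

Request:
play_rows --series '[[[-0.0005,0,0,0,0,0,0],[-0.001,-0.0002,0,0,0,0,0],[-0.001,-0.0002,0,0,0,0,0]]]'

```text
clock: 43.38
eef_pos: [0.6673, -0.0832, 0.1596]
orientation: [0.639, 0.769, 0.0, 0.0]
contact_force: [0.2, -0.3, -0.2]
opening: 0.0004
gripper_force: 0.0
```

```bash
python3 al.py; python3 fit.py
```

```text
wrist mark,ptr,ptr->mark,c [9.3040e+00 9.6630e+00 9.0436e+00 7.1520e-01 6.0000e-03] [0.17 0.42 0.04]
scene mark,ptr,ptr->mark,c [1.23838e+01 1.78697e+01 8.55580e+00 7.12200e-01 1.40000e-03] [1.35 2.12 1.12]
scene 1364 az 11.70 tilt 30.90 off 0.0086
wrist 28409 az 11.83 tilt 31.41 off 0.0088
```

Request:
play_rows --series '[[[-0.0005,0,0,0,0,0,0],[-0.001,-0.0002,0,0,0,0,0],[-0.001,-0.0002,0,0,0,0,0]]]'

```text
clock: 44.45
eef_pos: [0.6667, -0.0832, 0.1598]
orientation: [0.639, 0.769, 0.0, 0.0]
contact_force: [1.3, 0.8, -0.1]
opening: 0.0006
gripper_force: 0.7
```

Request:
play_rows --series '[[[-0.0005,0,0,0,0,0,0],[-0.0008,-0.0002,0,0,0,0,0],[-0.0008,-0.0002,0,0,0,0,0]]]'

```text
clock: 44.82
eef_pos: [0.6658, -0.083, 0.1598]
orientation: [0.639, 0.769, 0.001, -0.0]
contact_force: [3.1, 1.4, 1.0]
opening: 0.0008
gripper_force: 1.2
```

```bash
python3 al.py; python3 fit.py
```

```text
wrist mark,ptr,ptr->mark,c [9.98620e+00 8.88140e+00 1.07291e+01 7.16300e-01 6.00000e-03] [0.25 0.49 0.17]
scene mark,ptr,ptr->mark,c [1.14529e+01 1.61163e+01 8.22770e+00 7.13200e-01 2.40000e-03] [1.06 1.76 1.12]
scene 1382 az 11.06 tilt 31.16 off 0.0087Traceback (most recent call last):
  File "fit.py", line 5, in <module>
    w=imaging.get_image(n);W=cloud(w).reshape(-1,3);W=W[np.isfinite(W).all(1)]
ValueError: 200 camera calls are used up
```

The pointer-to-mark direction is 10.7° against a target of about 10.6°, so it is aligned. Camera calls are used up, so I'll retreat clear of everything.

Request:
play_rows --series '[[[0.01,0.002,0,0,0,0,0],[0.03,0.006,0,0,0,0,0],[0.045,0.009,0.02,0,0,0,0],[0.05,0.01,0.06,0,0,0,0],[0.05,0.01,0.11,0,0,0,0],[0.05,0.01,0.16,0,0,0,0],[0.05,0.01,0.2,0,0,0,0],[0.05,0.01,0.2,0,0,0,0]]]'

```text
clock: 46.48
eef_pos: [0.7164, -0.0737, 0.363]
orientation: [0.639, 0.769, 0.001, 0.002]
contact_force: [0.3, 0.9, -0.5]
opening: 0.0002
gripper_force: 0.0
```

```bash
python3 -c "
from rig import job;print(job.hand_in())"
```

```text
the job is handed in; nothing more can be done
None
```

Job handed in at about 46.5 s with no verdict returned: the can was released standing in the orange tray, the pointer is on the mark to within about 0.5°, and the tablet leans back an estimated 30°; mid-task a wrist joint stalled at its range limit, and the camera calls ran out before a final look.

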